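Bring the burner cap round to the stove on the revolving parts tray

TASK

The stove's burner cup is bare and its cap, the large brass one, lies in one of the six bins of the revolving parts tray. With your fingertips push the tray round by its rim or its finger tabs until the bin with the large cap squarely faces the stove, its tab pointing straight at the middle of the burner, then take the hand away. Turn it gently, pick nothing up, leave every part in its bin and do not disturb the things lying on the bench.

Things in the scene. Friction and masses are not known exactly. Their poses are not given: they have to be found in the camera images.
- stove: Single-burner stove, sheet steel, fixed, 300 (x) x 290 (y) x 86 mm high; bare burner cup, 80 mm wide, 18 mm proud of the top, in its middle. Origin on the bench below the burner's middle; control knob on the -x side, y along the front. The tray stands on its -y side, its axis on the stove's y axis, 345 to 390 mm from the origin, so a bin faces the stove when it points along the stove's +y.
- carousel: Fixed grey foot of the revolving tray, 200 mm across; origin on the bench on the axis of rotation (ignore its yaw). The steel tray on it: underside 44, bin floor 50, rim and six radial dividers up to 85, middle knob up to 110 mm above the bench; outer radius 130 mm, rim wall 3 mm thick. Six equal wedge bins; the dividers meet the rim halfway between the finger tabs.
- tray (a joint): Turn of the tray since the start, rad, counterclockwise from above positive. Turns either way over a full turn; light friction (0.07 N m, 0.5 N at the rim) stops it almost at once when not pushed.
- cap_bin (a point): Outside of the rim, radius 130 mm, height 70 mm, at the root of the finger tab of the large cap's bin; turns with the tray. Each bin has such a tab, made for turning the tray, at the middle of its front, 60 degrees apart: upright steel sheet sticking out radially to radius 156 mm, 4 mm thick, 56 to 84 mm above the bench.
- large_cap: Large brass burner cap, 66 mm across, 20 mm high, 0.26 kg, loose in its bin, origin at the centre of its underside. The broadest part in the tray.
- small_cap: Small brass burner cap, 42 mm across, 16 mm high, loose in another bin; origin at the centre of its underside.
- knob: Black plastic control knob, 42 mm across, 24 mm high, loose in another bin; origin at the centre of its underside.
- foot_a: Black rubber stove foot, cone 32 mm across, 28 mm high, loose in another bin; origin at the centre of its underside.
- foot_b: A second such rubber foot, in the same bin as the first; origin at the centre of its underside.
- ring: Flat brass flame ring, 54 mm outside, 36 mm inside, 10 mm high, loose in another bin; origin at the centre of its underside.
- tap: Brass gas tap with a steel stem, lying, 62 mm long and 20 mm high, loose in another bin; origin on its underside below the body.
- pan_support: Dark steel pan support, ring 178 mm across with four bent-in prongs, 30 mm high, lying on the bench to the right of the tray; origin under its centre.
- screwdriver: Screwdriver with a black handle, 200 mm long, lying on the bench to the right of the tray; origin under its middle.
- wrench: Steel wrench, 190 mm long, lying on the bench to the right of the tray; origin under its middle.
- oil_bottle: White plastic oil bottle, 54 mm across, 130 mm high, standing beyond and to the right of the tray; origin under its centre.
Mind the look-alikes: they are no part of the job. Leave any brown look-alike of the large_cap alone.

How it is judged (in metres and radians):
On the way:
1. the fingers push the tray (contact force between the fingers and carousel above 0.1 N).
At the end, for the whole second after the job is handed in: The tray rests with the tab of the large cap's bin facing the stove: its root at most 18 mm (8 degrees) to either side of the line from the tray's axis to the burner's middle. All seven parts lie in their bins; the bench things are within 30 mm of where they were (x of cap_bin in the frame of stove between -0.018 and 0.018 m and y of cap_bin in the frame of stove above -0.3 m and velocity of joint tray between -0.05 and 0.05 rad/s and horizontal distance between large_cap and cap_bin below 0.075 m and height (world z) of large_cap between 0.04 and 0.068 m and height (world z) of small_cap between 0.04 and 0.068 m and height (world z) of knob between 0.04 and 0.068 m and height (world z) of foot_a between 0.04 and 0.068 m and height (world z) of foot_b between 0.04 and 0.068 m and height (world z) of ring between 0.04 and 0.068 m and height (world z) of tap between 0.04 and 0.068 m and distance of each of pan_support, screwdriver, wrench, oil_bottle from where it was at the start of the episode below 0.03 m); the robot touches nothing.
It fails at once if a part in the tray is lifted by more than 20 mm, or leaves the tray ((height (world z) of large_cap above 0.072 m or height (world z) of large_cap below 0.035 m) or (height (world z) of small_cap above 0.072 m or height (world z) of small_cap below 0.035 m) or (height (world z) of knob above 0.072 m or height (world z) of knob below 0.035 m) or (height (world z) of foot_a above 0.072 m or height (world z) of foot_a below 0.035 m) or (height (world z) of foot_b above 0.072 m or height (world z) of foot_b below 0.035 m) or (height (world z) of ring above 0.072 m or height (world z) of ring below 0.035 m) or (height (world z) of tap above 0.072 m or height (world z) of tap below 0.035 m)).
It fails at once if the large cap leaves its bin (horizontal distance between large_cap and cap_bin above 0.085 m).
It fails at once if the tray is spun roughly, faster than 2.5 rad/s (velocity of joint tray above 2.5 rad/s or velocity of joint tray below -2.5 rad/s).
It fails at once if a thing on the bench is shifted by more than 30 mm (distance of any of pan_support, screwdriver, wrench, oil_bottle from where it was at the start of the episode above 0.03 m).
It also fails if it takes over 72 s, if anything falls off the work surface, if the arm or the gripper's body presses on something with over 40 N, if the wrist force passes 120 N, or if a joint passes its speed limit or range.

ROBOT

A 6-joint arm with a two-finger parallel gripper is mounted at the origin on the work surface. World frame = base frame: x ahead of the robot, y to its left, z up, the work surface at z = 0. Lengths are in mm, angles in rad, forces in N, time in s.
With the tool pointing down it reaches from about 375 to 750 mm from the base axis. Payload 9 kg.
Tool frame: the origin (TCP) lies midway between the tips of the shut fingers; the grasp point (between the pads) lies 19 mm behind it (ctrl.grip_depth is the distance from the TCP to the grasp point, in mm); z points along the fingers, y is the direction in which the jaws open and shut (so a half turn about z gives the same grasp; the last joint's range is limited). The gripper opens to 85 mm and grips with 20 to 120 N. Pads are 22 mm wide; open, the fingers measure 114 mm over their backs; the gripper's body (76 mm by 85 mm) begins 54 mm behind the grasp point. The pads swing forward as they close: fully open they stand 13 mm farther back than shut.
Start: joints at [-1.554, 0.104, 0.097, 1.564, 0, 1.353], TCP at [139.597, -583.566, 231.331] pointing down, gripper open.
Joint ranges: [-2.99, 2.99], [-0.84, 1.86], [-1.1, 1.16], [-1.84, 2.11], [-1.51, 1.56], [-3.14, 3.14]. Speed limits (rad/s): [2.22, 2.22, 2.57, 3.14, 3.14, 3.14].

INTERFACE

Orientations are given as a unit quaternion [w, x, y, z].
In Python, from workcell import ctrl gives the robot as it stands.
- The arm moves only by the shell command python3 -m inch 'ROWS' [FORCE]. ROWS is a JSON object of lists of equal length, an entry for each row: "travel": the shift along the tool's x, y, z in m, a list of three; "dr": the turn, a rotation vector about the tool's x, y, z in rad, a list of three; "grip": the opening, from -1 (shut) to 1 (fully open), so that 0 is half open. A call has 1 to 12 rows; each row is the pose to reach, as a shift and turn from the pose commanded when the call began, along the tool's axes at that moment; what a row does not reach only later rows make up. A row lasts 1/10 s, in which the tool goes at most 50 mm and 8.59 degrees, less where a joint would pass 70% of its speed; a pose out of reach is approached as far as the arm can. A call with a gripper value outside its range is refused whole. The fingers move at their own pace and stop on an object; FORCE is the grip in N (left out, the last holds). Time passes only in rows, so rows that repeat a pose let the fingers close. It gives the time, the measured TCP pose, the force and the opening at its end, in the units of the state.
- ctrl.state(): the state, without advancing time (a new reading comes with each control period).
- ctrl.grab_frame(name): name is "side" or "top"; returns a dict with "image" (480x640x3 uint8, blue, green, red), "K" (3x3 intrinsics, pixels), "dist" ([k1, k2, p1, p2, k3] as OpenCV has them; the pictures are not rectified), "R" (3x3) and "t" (3): a world point X has camera coordinates R X + t. Camera axes: x right, y down, z forward; pixel columns grow to the right and rows downward; lengths in mm; the calibration is good to about 2 mm. A picture is of the moment at which its call begins. There is no depth.
- ctrl.sign_off(): hands the job in, once; it reports no verdict.
The state is a dict: "time_s": time; "q": joint angles; "joint_vel": joint speeds; "tau": joint torques, N m; "eef_pos": TCP position; "ee_rot": TCP orientation; "ft_force": force on the tool from outside, world axes, zero at the start; "torque": the same for the moment, N m; "grip_width": finger opening in mm.
Only numpy, scipy, OpenCV 4.12 (cv2) and the standard library are available. Lean on these libraries where they do the work, as an engineer would, in place of code of your own. Each camera call takes 0.05 s, during which the arm holds its last target.

## Working session

There is one attempt and no reset: what is moved stays moved. The work goes in short steps, Python scripts to look and compute and a shell command to move; the robot and the scene stay as the last step left them, time stands still between calls to the robot, and variables do not carry over. Pictures are saved under pics/ and viewed, and the job is handed in when it is done.

```bash
ls; mkdir -p pics
python3 - <<'E'
from workcell import ctrl
import cv2
s=ctrl.state(); print(s)
for n in ("top","side"):
    f=ctrl.grab_frame(n); cv2.imwrite(f"pics/{n}0.png",f["image"]); print(n,f["K"],f["dist"],f["R"],f["t"])
E
```

```text
pics
{'time_s': 0.0, 'q': array([-1.55369437e+00,  1.04660901e-01,  9.64850819e-02,  1.56390698e+00,
        3.52620798e-06,  1.35310837e+00]), 'joint_vel': array([ 0.00055556, -0.00059287,  0.00180388, -0.00037398,  0.00014722,
        0.00037559]), 'tau': array([-3.94076924e-03, -5.56932485e+01,  5.03651011e+01,  1.71667087e-02,
       -5.49005708e-04,  6.58949375e-06]), 'eef_pos': array([ 139.5948449 , -583.19915499,  230.55351425]), 'ee_rot': array([-6.39828818e-04,  9.93116917e-01,  1.17125470e-01,  6.61583847e-05]), 'ft_force': array([ 0.79439446,  0.45525656, -0.47507568]), 'torque': array([0.06408864, 0.03168566, 0.04347516]), 'grip_width': 85.567850077815}
top [[543.98320894   0.         321.37612737]
 [  0.         543.98320894 247.27950609]
 [  0.           0.           1.        ]] [0.01532512 0.         0.         0.         0.        ] [[-0.02571984 -0.99957007  0.01407743]
 [-0.99895811  0.02516794 -0.03806928]
 [ 0.03769861 -0.01504189 -0.99917594]] [ -55.30079408  463.91670841 1328.22532121]
side [[551.89856442   0.         326.3488288 ]
 [  0.         551.89856442 235.46724707]
 [  0.           0.           1.        ]] [-0.10268654  0.          0.          0.          0.        ] [[ 0.96469006 -0.26283639 -0.01703273]
 [-0.19224052 -0.65842527 -0.72768108]
 [ 0.18004629  0.70526109 -0.68570412]] [-487.693874    100.21686887 1576.76255332]
```

View pics/top0.png

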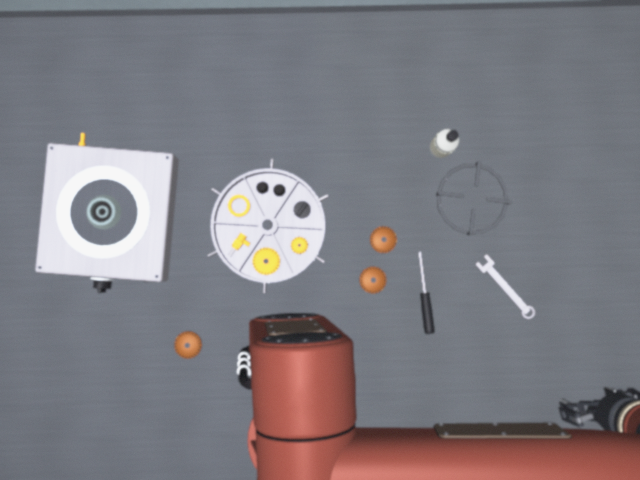

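View pics/side0.png

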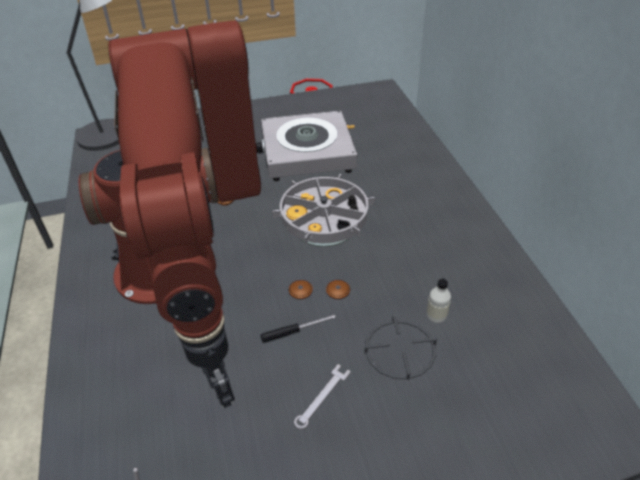

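The top view shows the stove at (102,212) and the tray axis at (268,225). The brass parts in the tray are:
- a disc about 28 px wide at (266,261)
- a small disc about 18 px wide at (299,245)
- the ring at (239,206)
- the tap at (241,241)

The brown look-alikes lie on the bench at (383,240), (373,280) and (188,345). The 28 px disc fits the 66 mm cap. Next I'll measure it and confirm with a crop.

```bash
cat > h.py <<'E'
import numpy as np, cv2
from workcell import ctrl
def ray(f,px,z):
    u=cv2.undistortPoints(np.array(px,float).reshape(-1,1,2),f["K"],f["dist"]).reshape(-1,2)
    d=np.c_[u,np.ones(len(u))]@f["R"]; c=-f["R"].T@f["t"]
    return c+d*((z-c[2])/d[:,2])[:,None]
def proj(f,X):
    return cv2.projectPoints(np.array(X,float).reshape(-1,1,3),cv2.Rodrigues(f["R"])[0],f["t"],f["K"],f["dist"])[0].reshape(-1,2)
E
python3 - <<'E'
from h import *
f=ctrl.grab_frame("top"); im=f["image"]
hsv=cv2.cvtColor(im,cv2.COLOR_BGR2HSV)
m=cv2.inRange(hsv,(18,120,120),(35,255,255))
for c in cv2.findContours(m,cv2.RETR_EXTERNAL,cv2.CHAIN_APPROX_NONE)[0]:
    if cv2.contourArea(c)<20: continue
    (u,v),r=cv2.minEnclosingCircle(c); P=ray(f,[(u,v),(u+r,v)],65)
    print("brass",round(u),round(v),"diam mm",round(2*np.linalg.norm(P[1]-P[0])),P[0].round(0))
# stove top: bright region, fit rect
g=cv2.cvtColor(im,cv2.COLOR_BGR2GRAY)
m=cv2.inRange(hsv,(0,0,150),(180,60,255)); m=cv2.morphologyEx(m,cv2.MORPH_OPEN,np.ones((3,3)))
for c in cv2.findContours(m,cv2.RETR_EXTERNAL,cv2.CHAIN_APPROX_NONE)[0]:
    if cv2.contourArea(c)<2000: continue
    R=cv2.minAreaRect(c); print("rect",R, ray(f,cv2.boxPoints(R),86).round(0).tolist())
    e=cv2.minEnclosingCircle(c);print(e,ray(f,[e[0]],85).round(1), ray(f,[(e[0][0]+e[1],e[0][1])],85).round(1))
cv2.imwrite("pics/crop1.png",cv2.resize(im[150:300,30:340],None,fx=2.5,fy=2.5,interpolation=cv2.INTER_CUBIC))
cv2.imwrite("pics/crop2.png",cv2.resize(im[150:300,200:340],None,fx=4,fy=4,interpolation=cv2.INTER_CUBIC))
E
```

```text
brass 266 261 diam mm 61 [432.  65.  65.]
brass 299 245 diam mm 36 [468. -13.  65.]
brass 240 242 diam mm 38 [477. 124.  65.]
brass 239 205 diam mm 48 [564. 126.  65.]
brass 82 139 diam mm 27 [730. 491.  65.]
rect ((267.6900939941406, 225.48324584960938), (117.26124572753906, 133.3458709716797), 3.094058036804199) [[370.0, 203.0, 86.0], [679.0, 181.0, 86.0], [658.0, -91.0, 86.0], [349.0, -66.0, 86.0]]
((267.77630615234375, 224.61184692382812), 67.55731964111328) [[515.2  57.   85. ]] [[511.4 -99.7  85. ]]
rect ((103.36740112304688, 213.48065185546875), (127.89118194580078, 134.0010528564453), 5.11731481552124) [[414.0, 593.0, 86.0], [721.0, 564.0, 86.0], [688.0, 273.0, 86.0], [380.0, 305.0, 86.0]]
((103.5, 212.5), 90.08061981201172) [[552.4 434.3  85. ]] [[547.5 227.8  85. ]]
```

View pics/crop2.png

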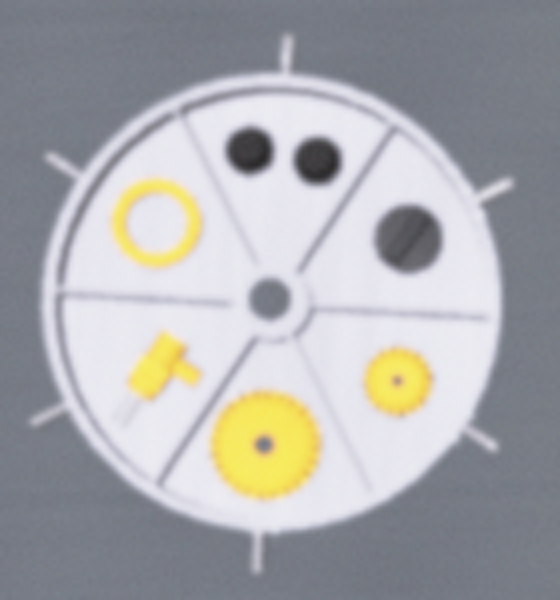

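View pics/crop1.png

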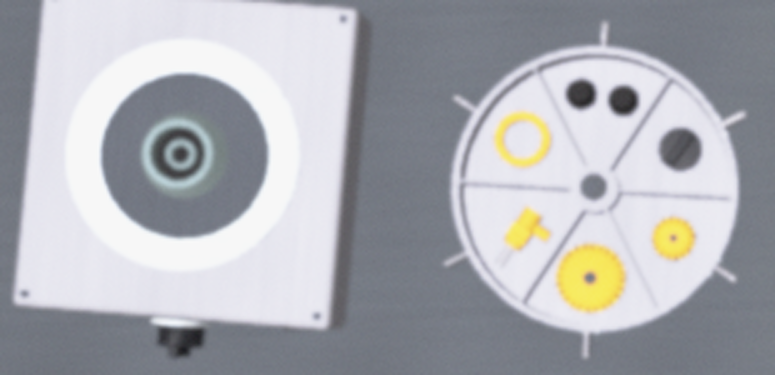

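The enlarged crop confirms it: the large cap is the toothed brass disc at full-image (266,261), measured about 61 mm across. The small cap at (299,245) measures about 36 mm. The large cap's tab runs from (264,283) to (264,293). Now I'll get the axis, burner and angles.

Run:
```python
from h import *
f=ctrl.grab_frame("top"); im=f["image"]
tips=np.array([(290,36),(513,181),(497,448),(256,572),(32,422),(46,153)],float)
tips=(tips+.5)/4-.5+[200,150]
P=ray(f,tips,80)[:,:2]; 
c=P.mean(0); print("axis",c, "radii",np.linalg.norm(P-c,axis=1).round(0),"ang",np.degrees(np.arctan2(*(P-c).T[::-1])).round(1))
hsv=cv2.cvtColor(im,cv2.COLOR_BGR2HSV)
m=cv2.inRange(im,(242,242,242),(255,255,255)); m[:,:40]=0;m[:,170:]=0
cs=cv2.findContours(m,cv2.RETR_EXTERNAL,cv2.CHAIN_APPROX_NONE)[0]; k=max(cs,key=cv2.contourArea)
e=cv2.fitEllipse(k); print(e); B=ray(f,[e[0]],86)[0]; print("burner",B)
d=B[:2]-c; print("dist",np.linalg.norm(d),"dir",np.degrees(np.arctan2(d[1],d[0])))
# stove corner screws in crop1/2.5+(30,150): right side
s=np.array([(343,19),(316,316),(25,294)],float); s=(s+.5)/2.5-.5+[30,150]
S=ray(f,s,86)[:,:2]; print(S); v=S[0]-S[1]; print("stove x dir",np.degrees(np.arctan2(v[1],v[0])))
print("screw mid y-dir: ", S[0]/2+S[2]/2)
```

```text
axis [514.77972374  57.37404992] radii [156. 157. 156. 157. 156. 158.] ang [  -5.   -64.7 -124.6  175.2  115.3   55.3]
((102.46234130859375, 211.56932067871094), (90.6941146850586, 92.32028198242188), 57.55952453613281)
burner [554.48460061 436.26278986  86.        ]
dist 380.963455602201 dir 84.0176398185823
[[677.2187276  286.82661661]
 [402.73516325 315.7464091 ]
 [429.86929807 579.60447183]]
stove x dir -6.014535885678803
screw mid y-dir:  [553.54401283 433.21554422]
```

Target: the tray must turn about -91° (clockwise), taking the large-cap tab from 175.2° to 84.0°. I'll push the far tab, now at -4.8°, clockwise along the free right-hand side with shut fingers, keeping tool x radial. First the fingers go to a point above and behind that tab.

```bash
cat >> h.py <<'E'
C=np.array([514.8,57.4])
def yaw():
    w,x,y,z=ctrl.state()["ee_rot"]; return np.arctan2(2*(x*y+w*z),1-2*(y*y+z*z))
def totool(dw,psi):
    ex=np.array([np.cos(psi),np.sin(psi)]);ey=np.array([np.sin(psi),-np.cos(psi)])
    return np.array([ex@dw[:2],ey@dw[:2],-dw[2]])/1000
def go(X,psi,turn_sign=None):
    p=ctrl.state()["eef_pos"]; y=yaw(); d=psi-y
    d=(d+np.pi)%(2*np.pi)-np.pi
    if turn_sign and d*turn_sign<0: d+=2*np.pi*turn_sign
    print("yaw",np.degrees(y).round(1),"tool travel",totool(np.array(X)-p,y).round(4),"dr z",(-d).round(3))
def arc(X): # finger pose at tray polar angle
    a=np.radians(X); return C+148*np.array([np.cos(a),np.sin(a)])
E
python3 - <<'E'
from h import *
go([*arc(7.4),200],np.radians(187.4),1)
p=ctrl.state()["eef_pos"];print((np.r_[arc(7.4),200]-p)/3)
E
```

```text
yaw 13.5 tool travel [ 0.6611 -0.5203  0.0308] dr z -3.036
[173.99439201 219.9316597  -10.28056772]
```

```bash
python3 -m inch '{"travel":[[0.018,-0.014,0],[0.037,-0.029,0],[0.055,-0.043,0],[0.073,-0.058,0],[0.092,-0.072,0],[0.11,-0.087,0],[0.128,-0.101,0],[0.147,-0.115,0],[0.165,-0.13,0],[0.183,-0.144,0],[0.202,-0.159,0],[0.22,-0.173,0]],"dr":[[0,0,-0.083],[0,0,-0.167],[0,0,-0.25],[0,0,-0.333],[0,0,-0.417],[0,0,-0.5],[0,0,-0.583],[0,0,-0.667],[0,0,-0.75],[0,0,-0.833],[0,0,-0.917],[0,0,-1.0]],"grip":[-1,-1,-1,-1,-1,-1,-1,-1,-1,-1,-1,-1]}'
python3 - <<'E'
from h import *
go([*arc(7.4),200],np.radians(187.4),1)
print(ctrl.state()["q"])
E
```

```text
time_s: 1.4
eef_pos: [313.8, -363.2, 231.2]
ee_rot: [-0.0, 0.814, 0.58, -0.0]
ft_force: [-0.5, 0.0, -0.2]
grip_width: 0.2
yaw 70.9 tool travel [0.5291 0.1852 0.0312] dr z -2.033
[-1.13164231e+00 -2.63478597e-01 -2.52694732e-01  1.58161883e+00
 -1.15247857e-05  7.71717132e-01]
```

```bash
python3 -m inch '{"travel":[[0.022,0.008,0],[0.044,0.015,0],[0.066,0.023,0],[0.088,0.031,0],[0.11,0.039,0],[0.132,0.046,0],[0.154,0.054,0],[0.176,0.062,0],[0.198,0.069,0],[0.22,0.077,0],[0.243,0.085,0],[0.265,0.093,0]],"dr":[[0,0,-0.085],[0,0,-0.17],[0,0,-0.25],[0,0,-0.34],[0,0,-0.42],[0,0,-0.51],[0,0,-0.59],[0,0,-0.68],[0,0,-0.76],[0,0,-0.85],[0,0,-0.93],[0,0,-1.02]],"grip":[-1,-1,-1,-1,-1,-1,-1,-1,-1,-1,-1,-1]}'
python3 - <<'E'
from h import *
go([*arc(7.4),200],np.radians(187.4),1)
print(ctrl.state()["q"])
E
```

```text
time_s: 2.6
eef_pos: [489.0, -143.7, 231.2]
ee_rot: [-0.0, 0.427, 0.904, -0.0]
ft_force: [-0.4, 0.2, -0.2]
grip_width: -0.5
yaw 129.4 tool travel [0.0606 0.2731 0.0312] dr z -1.013
[-5.42871785e-01 -1.71786845e-01 -1.73166583e-01  1.56952052e+00
 -3.58647847e-05  3.40497737e-01]
```

```bash
python3 -m inch '{"travel":[[0.005,0.023,0.003],[0.01,0.046,0.005],[0.015,0.068,0.008],[0.02,0.091,0.01],[0.025,0.114,0.013],[0.03,0.137,0.016],[0.035,0.159,0.018],[0.04,0.182,0.021],[0.045,0.205,0.023],[0.05,0.228,0.026],[0.055,0.25,0.029],[0.0606,0.273,0.031]],"dr":[[0,0,-0.085],[0,0,-0.17],[0,0,-0.25],[0,0,-0.34],[0,0,-0.42],[0,0,-0.51],[0,0,-0.59],[0,0,-0.68],[0,0,-0.76],[0,0,-0.85],[0,0,-0.93],[0,0,-1.013]],"grip":[-1,-1,-1,-1,-1,-1,-1,-1,-1,-1,-1,-1]}'
python3 - <<'E'
from h import *
go([*arc(7.4),64],np.radians(187.4))
print(ctrl.state()["q"])
for n in("top","side"):
    f=ctrl.grab_frame(n); cv2.imwrite(f"pics/{n}1.png",f["image"])
E
```

```text
time_s: 3.8
eef_pos: [662.1, 75.6, 199.7]
ee_rot: [-0.0, -0.065, 0.998, -0.0]
ft_force: [1.9, -0.4, -0.2]
grip_width: -0.2
yaw -172.6 tool travel [0.0004 0.0009 0.1357] dr z 0.0
[-8.19073387e-02  3.07904130e-01  2.69098343e-01  1.53272403e+00
 -1.63204013e-04 -2.11404748e-01]
```

View pics/top1.png

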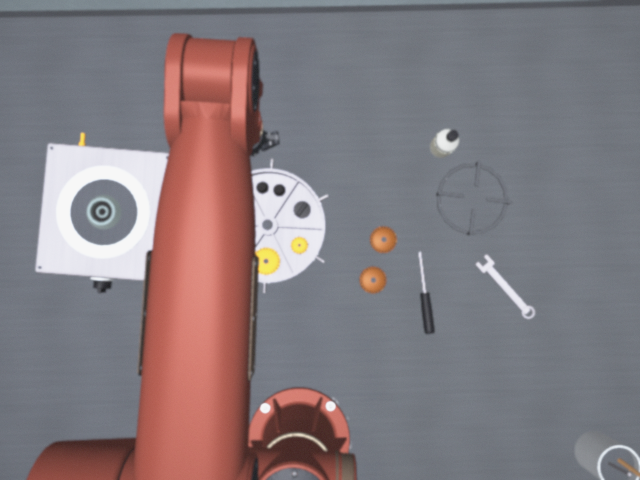

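View pics/side1.png

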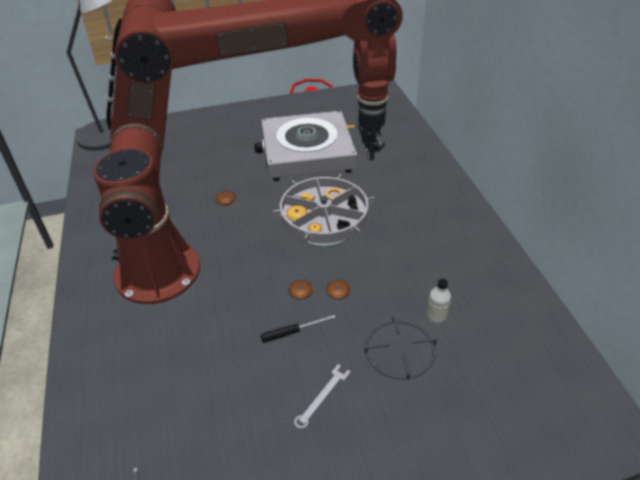

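The top view shows the shut fingers at about (266,142), left of the far tab at (272,163) and outside the rim. The side view shows them clear and above. Descending now.

```bash
python3 -m inch '{"travel":[[0,0,0.015],[0,0,0.03],[0,0,0.045],[0,0,0.06],[0,0,0.075],[0,0,0.09],[0,0,0.1],[0,0,0.11],[0,0,0.12],[0,0,0.13],[0,0,0.135],[0,0,0.135]],"dr":[[0,0,0],[0,0,0],[0,0,0],[0,0,0],[0,0,0],[0,0,0],[0,0,0],[0,0,0],[0,0,0],[0,0,0],[0,0,0],[0,0,0]],"grip":[-1,-1,-1,-1,-1,-1,-1,-1,-1,-1,-1,-1]}'
cat >> h.py <<'E'
def plan(phis):
    """finger positions along arc with tool x radial (yaw=phi+180); rows in current tool frame"""
    p=ctrl.state()["eef_pos"];y=yaw()
    cur=np.degrees(np.arctan2(p[1]-C[1],p[0]-C[0]));print("phi now",cur.round(2),"r",np.hypot(*(p[:2]-C)).round(1),"z",p[2].round(1))
    for a in phis:
        t=totool(np.r_[arc(a)-p[:2],0],y); d=np.radians(a+180)-y; d=(d+np.pi)%(2*np.pi)-np.pi
        print(a,"[%.4f,%.4f,0] dr %.3f"%(t[0],t[1],-d))
E
python3 - <<'E'
from h import *
plan(np.linspace(7.4-2.5,7.4-30,12).round(1))
E
```

```text
time_s: 5.1
eef_pos: [661.3, 74.9, 64.3]
ee_rot: [-0.001, -0.063, 0.998, 0.0]
ft_force: [-0.5, 0.3, -0.4]
grip_width: -0.3
phi now 6.81 r 147.5 z 64.3
4.9 [-0.0004,-0.0049,0] dr 0.041
2.4 [0.0001,-0.0114,0] dr 0.084
-0.1 [0.0007,-0.0178,0] dr 0.128
-2.6 [0.0017,-0.0242,0] dr 0.172
-5.1 [0.0029,-0.0305,0] dr 0.215
-7.6 [0.0045,-0.0368,0] dr 0.259
-10.1 [0.0062,-0.0430,0] dr 0.302
-12.6 [0.0083,-0.0491,0] dr 0.346
-15.1 [0.0106,-0.0552,0] dr 0.390
-17.6 [0.0132,-0.0611,0] dr 0.433
-20.1 [0.0160,-0.0669,0] dr 0.477
-22.6 [0.0191,-0.0725,0] dr 0.521
```

```bash
python3 -m inch '{"travel":[[-0.0004,-0.005,0],[0,-0.0114,0],[0.0007,-0.0178,0],[0.0017,-0.0242,0],[0.0029,-0.0305,0],[0.0045,-0.0368,0],[0.0062,-0.043,0],[0.0083,-0.0491,0],[0.0106,-0.0552,0],[0.0132,-0.0611,0],[0.016,-0.0669,0],[0.0191,-0.0725,0]],"dr":[[0,0,0.041],[0,0,0.084],[0,0,0.128],[0,0,0.172],[0,0,0.215],[0,0,0.259],[0,0,0.302],[0,0,0.346],[0,0,0.39],[0,0,0.433],[0,0,0.477],[0,0,0.521]],"grip":[-1,-1,-1,-1,-1,-1,-1,-1,-1,-1,-1,-1]}'
python3 - <<'E'
from h import *
plan(np.linspace(-22.6-2.5,-22.6-30,12).round(1))
for n in("top","side"):
    f=ctrl.grab_frame(n); cv2.imwrite(f"pics/{n}2.png",f["image"])
    if n=="side": cv2.imwrite("pics/side2c.png",cv2.resize(f["image"][100:280,220:420],None,fx=3,fy=3,interpolation=cv2.INTER_CUBIC))
E
```

```text
time_s: 6.3
eef_pos: [652.5, 0.2, 66.1]
ee_rot: [0.001, 0.197, 0.98, 0.0]
ft_force: [0.2, 0.1, 0.7]
grip_width: 0.1
phi now -22.56 r 149.1 z 66.1
-25.1 [0.0012,-0.0066,0] dr 0.041
-27.6 [0.0016,-0.0130,0] dr 0.085
-30.1 [0.0023,-0.0194,0] dr 0.129
-32.6 [0.0033,-0.0258,0] dr 0.172
-35.1 [0.0045,-0.0321,0] dr 0.216
-37.6 [0.0060,-0.0384,0] dr 0.260
-40.1 [0.0078,-0.0446,0] dr 0.303
-42.6 [0.0099,-0.0507,0] dr 0.347
-45.1 [0.0122,-0.0568,0] dr 0.391
-47.6 [0.0148,-0.0627,0] dr 0.434
-50.1 [0.0176,-0.0685,0] dr 0.478
-52.6 [0.0207,-0.0741,0] dr 0.521
```

View pics/top2.png

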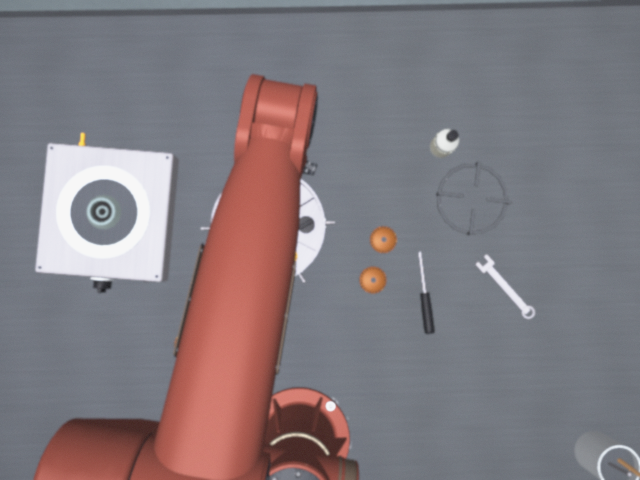

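View pics/side2c.png

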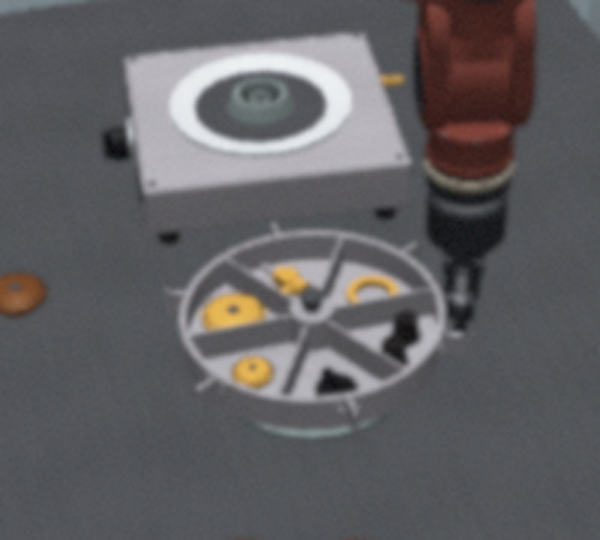

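The side crop shows the fingers at (460,320) against the tab. The tray has turned about -24° with all parts still in their bins, so I'll continue.

```bash
python3 -m inch '{"travel":[[0.0006,-0.0066,0],[0.0012,-0.013,0],[0.0023,-0.0194,0],[0.0033,-0.0258,0],[0.0045,-0.0321,0],[0.006,-0.0384,0],[0.0078,-0.0446,0],[0.0099,-0.0507,0],[0.0122,-0.0568,0],[0.0148,-0.0627,0],[0.0176,-0.0685,0],[0.0207,-0.0741,0]],"dr":[[0,0,0.041],[0,0,0.085],[0,0,0.129],[0,0,0.172],[0,0,0.216],[0,0,0.26],[0,0,0.303],[0,0,0.347],[0,0,0.391],[0,0,0.434],[0,0,0.478],[0,0,0.521]],"grip":[-1,-1,-1,-1,-1,-1,-1,-1,-1,-1,-1,-1]}'
python3 - <<'E'
from h import *
plan(np.linspace(-52.6-2.5,-52.6-30,12).round(1))
f=ctrl.grab_frame("side"); cv2.imwrite("pics/side3c.png",cv2.resize(f["image"][100:280,220:420],None,fx=3,fy=3,interpolation=cv2.INTER_CUBIC))
E
```

```text
time_s: 7.6
eef_pos: [604.7, -59.9, 65.8]
ee_rot: [0.001, 0.442, 0.897, 0.0]
ft_force: [0.4, -0.2, 0.2]
grip_width: -0.2
phi now -52.54 r 147.8 z 65.8
-55.1 [-0.0001,-0.0066,0] dr 0.046
-57.6 [0.0004,-0.0131,0] dr 0.089
-60.1 [0.0011,-0.0195,0] dr 0.133
-62.6 [0.0021,-0.0259,0] dr 0.177
-65.1 [0.0034,-0.0322,0] dr 0.220
-67.6 [0.0049,-0.0385,0] dr 0.264
-70.1 [0.0067,-0.0447,0] dr 0.308
-72.6 [0.0088,-0.0508,0] dr 0.351
-75.1 [0.0112,-0.0568,0] dr 0.395
-77.6 [0.0138,-0.0627,0] dr 0.438
-80.1 [0.0167,-0.0685,0] dr 0.482
-82.6 [0.0198,-0.0741,0] dr 0.526
```

View pics/side3c.png

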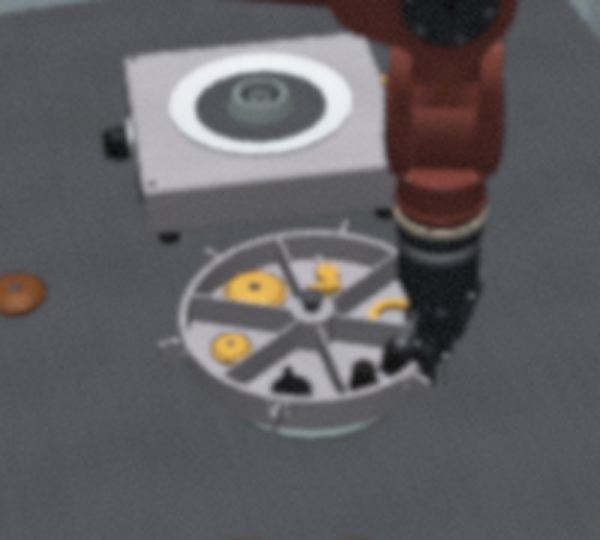

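The large cap has moved round to (255,290) in the crop and the pushed tab is still in front of the fingers at (425,378). Next arc, to -82.6°.

```bash
python3 -m inch '{"travel":[[0,-0.0066,0],[0.0004,-0.0131,0],[0.0011,-0.0195,0],[0.0021,-0.0259,0],[0.0034,-0.0322,0],[0.0049,-0.0385,0],[0.0067,-0.0447,0],[0.0088,-0.0508,0],[0.0112,-0.0568,0],[0.0138,-0.0627,0],[0.0167,-0.0685,0],[0.0198,-0.0741,0]],"dr":[[0,0,0.046],[0,0,0.089],[0,0,0.133],[0,0,0.177],[0,0,0.22],[0,0,0.264],[0,0,0.308],[0,0,0.351],[0,0,0.395],[0,0,0.438],[0,0,0.482],[0,0,0.526]],"grip":[-1,-1,-1,-1,-1,-1,-1,-1,-1,-1,-1,-1]}'
python3 - <<'E'
from h import *
plan([-84,-86,-88,-89])
f=ctrl.grab_frame("side"); cv2.imwrite("pics/side4.png",f["image"]);cv2.imwrite("pics/side4c.png",cv2.resize(f["image"][140:260,250:400],None,fx=5,fy=5,interpolation=cv2.INTER_CUBIC))
f=ctrl.grab_frame("top"); cv2.imwrite("pics/top4.png",f["image"])
E
```

```text
time_s: 8.85
eef_pos: [533.9, -89.3, 65.8]
ee_rot: [0.0, 0.66, 0.751, 0.0]
ft_force: [0.4, 1.0, -0.4]
grip_width: -0.2
phi now -82.6 r 147.9 z 65.8
-84 [-0.0001,-0.0036,0] dr 0.025
-86 [0.0001,-0.0088,0] dr 0.060
-88 [0.0005,-0.0139,0] dr 0.095
-89 [0.0008,-0.0165,0] dr 0.112
```

View pics/side4c.png

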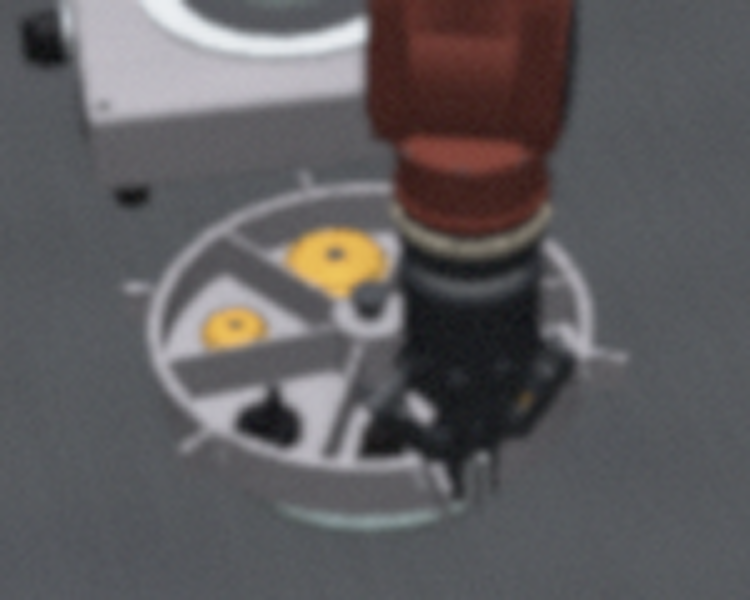

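View pics/top4.png

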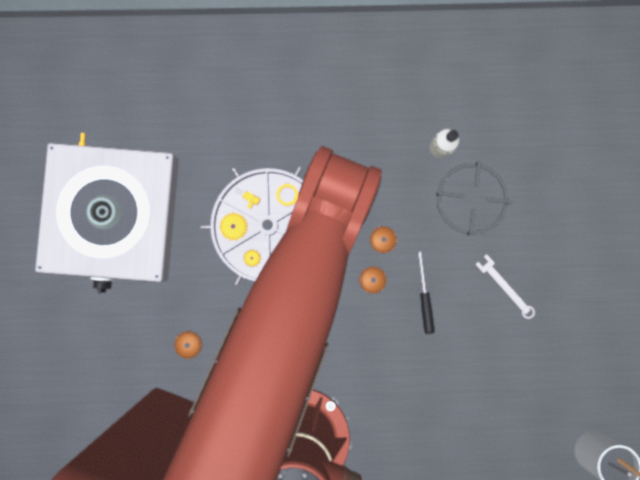

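The top view shows the large cap at (233,226) and its tab tip at about (203,226), slightly short of the line to the burner. I'll measure the tab angle.

```bash
cat >> h.py <<'E'
def tabs(name,ts=[(203,226)]):
    f=ctrl.grab_frame("top"); cv2.imwrite(name,cv2.resize(f["image"][150:300,190:340],None,fx=4,fy=4,interpolation=cv2.INTER_CUBIC))
    g=cv2.cvtColor(f["image"],cv2.COLOR_BGR2GRAY).astype(float)
    out=[]
    th=np.radians(np.arange(0,360,0.25)); s=np.zeros(len(th))
    for r in (140,144,148,152):
        X=np.c_[C[0]+r*np.cos(th),C[1]+r*np.sin(th),np.full(len(th),82)]
        p=proj(f,X).astype(np.float32); s+=cv2.remap(g.astype(np.float32),p[:,:1],p[:,1:],cv2.INTER_LINEAR)[:,0]
    s/=4; from scipy.signal import find_peaks
    s=np.convolve(s,np.ones(5)/5,"same")
    i,_=find_peaks(s,prominence=12,width=(2,25)); print([(round(np.degrees(th[k]),1),round(s[k])) for k in i])
E
python3 - <<'E'
from h import *
tabs("pics/t5.png")
E
```

```text
[(np.float64(30.0), 188), (np.float64(89.8), 196), (np.float64(149.5), 187), (np.float64(329.8), 184)]
```

View pics/t5.png

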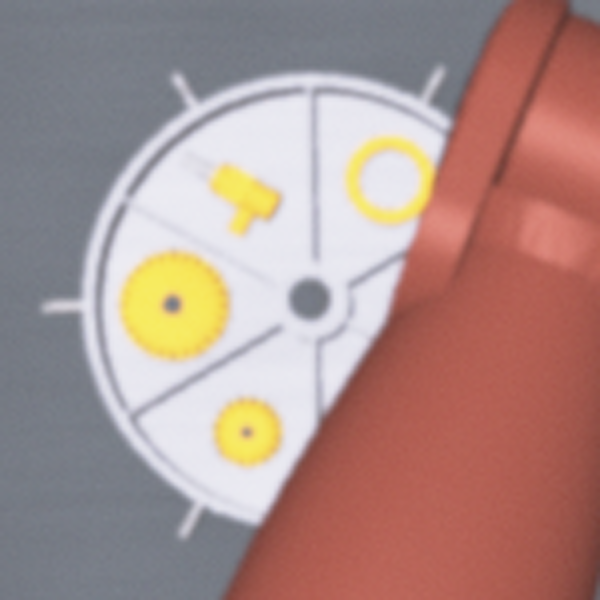

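The cap tab is at 89.8° and the target is 84.0°, so 5.8° remain. I'll push to finger angle -88.4°, then back off.

```bash
python3 -m inch '{"travel":[[0,-0.004,0],[0,-0.008,0],[0.0003,-0.011,0],[0.0005,-0.0135,0],[0.0006,-0.015,0],[0.0006,-0.015,0],[0,-0.01,0],[0,-0.005,0],[0,0,0],[0,0.004,0],[0,0.004,0]],"dr":[[0,0,0.027],[0,0,0.054],[0,0,0.075],[0,0,0.092],[0,0,0.102],[0,0,0.102],[0,0,0.07],[0,0,0.035],[0,0,0],[0,0,0],[0,0,0]],"grip":[-1,-1,-1,-1,-1,-1,-1,-1,-1,-1,-1]}'
python3 - <<'E'
from h import *
tabs("pics/t6.png"); p=ctrl.state()["eef_pos"];print(p,yaw())
E
```

```text
time_s: 10.1
eef_pos: [538.0, -88.8, 65.2]
ee_rot: [0.0, 0.66, 0.751, -0.0]
ft_force: [0.4, 0.2, -0.3]
grip_width: 0.1
[(np.float64(25.0), 202), (np.float64(84.8), 186), (np.float64(144.8), 182), (np.float64(325.2), 178)]
[537.67635679 -88.78866479  65.17523262] 1.6997638045629226
```

View pics/t6.png

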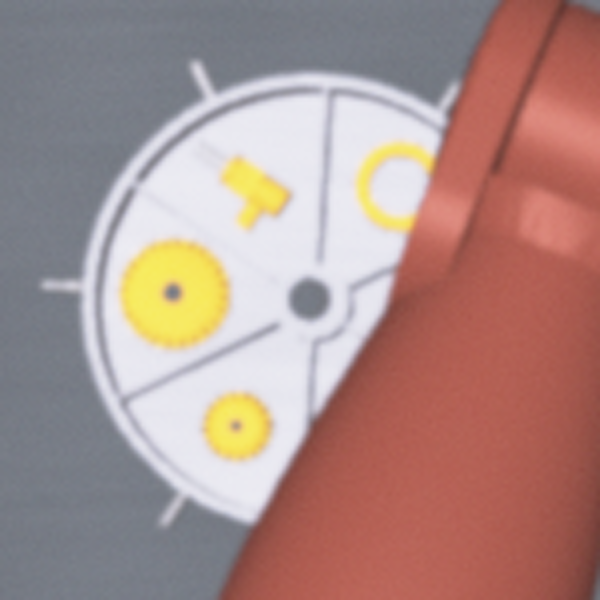

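The tab is now at 84.8° against 84.0°, which is 2 mm at the rim and well inside the 8° tolerance. Retracting straight up, then to the right.

```bash
python3 -m inch '{"travel":[[0,0,-0.01],[0,0,-0.03],[0,0,-0.05],[0,0,-0.07],[0,0,-0.09],[0,0,-0.11],[0,0,-0.13],[-0.03,0,-0.15],[-0.06,0,-0.16],[-0.09,0,-0.16],[-0.12,0,-0.16],[-0.14,0,-0.16]],"dr":[[0,0,0],[0,0,0],[0,0,0],[0,0,0],[0,0,0],[0,0,0],[0,0,0],[0,0,0],[0,0,0],[0,0,0],[0,0,0],[0,0,0]],"grip":[-1,-1,-1,-1,-1,-1,-1,-1,-1,-1,-1,-1]}'
python3 -m inch '{"travel":[[-0.02,0,0],[-0.04,0,0],[-0.06,0,0],[-0.08,0,0],[-0.09,0,0],[-0.1,0,0],[-0.1,0,0],[-0.1,0,0]],"dr":[[0,0,0],[0,0,0],[0,0,0],[0,0,0],[0,0,0],[0,0,0],[0,0,0],[0,0,0]],"grip":[-1,-1,-1,-1,-1,-1,-1,-1]}'
python3 - <<'E'
from h import *
tabs("pics/t7.png")
f=ctrl.grab_frame("top");cv2.imwrite("pics/top7.png",f["image"])
f=ctrl.grab_frame("side");cv2.imwrite("pics/side7.png",f["image"])
E
```

```text
time_s: 11.35
eef_pos: [555.4, -229.6, 226.1]
ee_rot: [0.0, 0.661, 0.751, -0.0]
ft_force: [0.1, 0.5, 0.0]
grip_width: 0.2
time_s: 12.15
eef_pos: [568.4, -326.4, 225.5]
ee_rot: [-0.0, 0.66, 0.751, 0.0]
ft_force: [-0.6, -0.2, -0.2]
grip_width: 0.2
[(np.float64(25.0), 202), (np.float64(84.8), 185), (np.float64(144.8), 181), (np.float64(204.8), 178), (np.float64(265.0), 188), (np.float64(325.0), 188)]
```

View pics/top7.png

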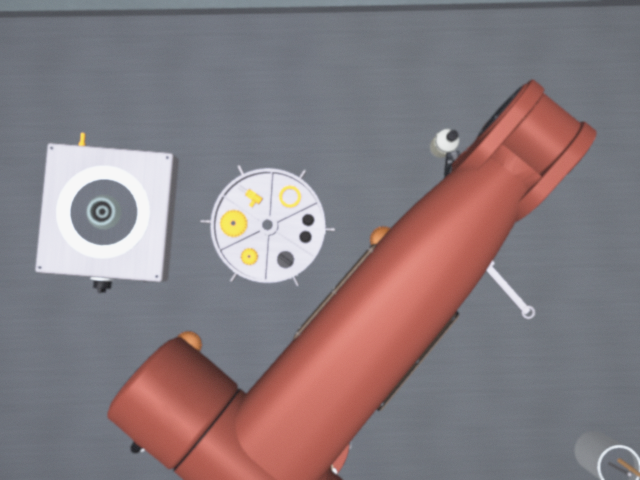

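View pics/side7.png

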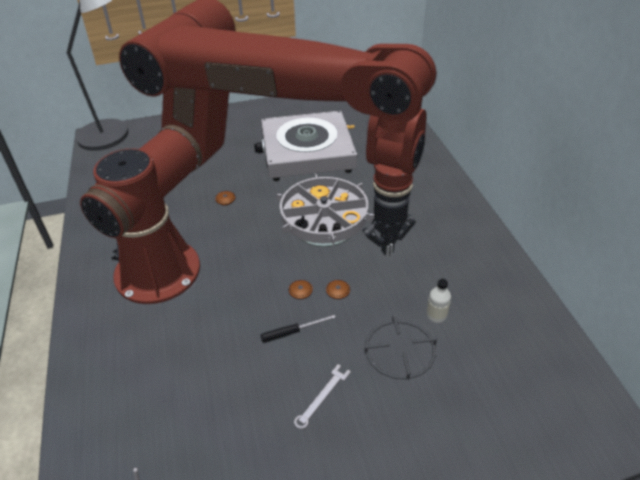

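The large cap at (233,223) and its tab at (205,220) point at the burner. All seven parts are in their bins, the bench things are where they were, and the hand is clear. Handing in.

```bash
python3 -c "
from workcell import ctrl
print(ctrl.sign_off())"
```

```text
the job is handed in; nothing more can be done
None
```

I turned the tray about 90° clockwise with shut fingertips on a finger tab, so the large cap's bin now faces the stove. I then took the hand away and handed the job in at about 12 s; no verdict was reported.

- **Facing:** all six tabs in the last top view agreed to within 0.2°. They put the large cap's tab at 84.8°, against 84.0° for the line to the burner, so it is about 2 mm off at the rim (18 mm allowed).
- **Turning speed:** I pushed the tray at about 0.45 rad/s, well under the 2.5 rad/s limit.
- **Parts and bench:** both cameras showed all seven parts in their bins. The bench things looked unmoved in the side view; I judged that by eye, without measuring. The top view agreed, though the arm hid some of the bench there.
- **Hand:** about 160 mm clear of the bench things and touching nothing; wrist force readings stayed below 2 N throughout.

None of the checks failed or disagreed.

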